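# Start a held exposure at the copy stand

## Robot

A 6-joint arm with a two-finger parallel gripper is mounted at the origin on a cart in front of the work surface, level with it; the furniture and walls round the work are solid. World frame = base frame: x ahead of the robot, y to its left, z up, the work surface at z = 0. Lengths are in m, angles in degrees, forces in N, time in s.
With the tool pointing down it reaches from about 0.35 to 0.875 m from the base axis. Payload 4.2 kg.
Tool frame: the origin (TCP) lies at the very end of the fingers, on their centre line; the grasp point (between the pads) lies 19 mm behind it (r.hold_point_z is the distance from the TCP to the grasp point, in m); z points along the fingers, y is the direction in which the jaws open and shut (so a half turn about z gives the same grasp; the last joint's range is limited). The gripper opens to 87 mm and grips with 3 to 60 N. Pads are 19 mm wide; open, the fingers measure 117 mm over their backs; the gripper's body (75 mm by 190 mm) begins 51 mm behind the grasp point.
Start: joints at [87.64, 22.042, 0.453, 0, -68.411, -14.817], TCP at [0.185, 0.597, 0.223] pointing down, gripper open.
Joint ranges: [-179.83, 179.83], [-69.29, 118.12], [-61.27, 80.66], [-181.25, 117.63], [-171.15, -9.14], [-177.46, 177.46]. Speed limits (degrees/s): [159.86, 159.86, 180, 180, 180, 180].

## Interface

Orientations are given as a 3x3 rotation matrix whose columns are the frame's x, y, z axes.
In Python, from station import r, cams, ticket gives the robot as it stands.
- The arm moves only by the tool drive_tool, never from a script. Its argument "deltas" is a list of rows, each an object of numbers: "dx", "dy", "dz": the shift along the tool's x, y, z in m; "wx", "wy", "wz": the turn, a rotation vector about the tool's x, y, z in degrees. A call has 1 to 20 rows; each row is the pose to reach, as a shift and turn from the pose commanded when the call began, along the tool's axes at that moment; what a row does not reach only later rows make up. A row lasts 1/10 s, in which the tool goes at most 50 mm and 8.59 degrees, less where a joint would pass 70% of its speed; a pose out of reach is approached as far as the arm can. A call with a gripper value outside its range is refused whole. "gripper" is the opening, from 0 (shut) to 1 (fully open), set as the call begins (left out, the last holds). The fingers move at their own pace and stop on an object; the grip force is fixed at half the most. Time passes only in rows, so rows that repeat a pose let the fingers close. It gives the time, the measured TCP pose, the force and the opening at its end, in the units of the state.
- r.sense(): the state, without advancing time (a new reading comes with each control period).
- cams.capture(name): name is "side" or "top"; returns the picture (420x560x3 uint8, red, green, blue); there is no depth.
- cams.camera_model(name): a dict with "intrinsics" (3x3 intrinsics, pixels), "distortion" ([k1, k2, p1, p2, k3] as OpenCV has them; the pictures are not rectified), "extrinsics" (4x4, takes a point from world to camera coordinates). Camera axes: x right, y down, z forward; pixel columns grow to the right and rows downward; lengths in m; the calibration is good to about 2 mm. A picture is of the moment at which its call begins. camera_model takes no time and is no camera call.
- ticket.finish_job(): hands the job in, once; it reports no verdict.
The state is a dict: "time_s": time; "joints": joint angles; "joint_velocities": joint speeds; "effort": joint torques, N m; "tcp_pos": TCP position; "ee_rot": TCP orientation; "wrist_force": force on the tool from outside, world axes, zero at the start; "moment": the same for the moment, N m; "gripper_width": opening from 0.0 (shut) to 1.0 (fully open).
Only numpy, scipy, OpenCV 4.12 (cv2) and the standard library are available. Lean on these libraries where they do the work, as an engineer would, in place of code of your own. Each camera call takes 0.05 s, during which the arm holds its last target.

## Task

The deed under the copy-stand camera is ready for a long exposure, run from the low grey control box: first tip the white rocker over to its green-dot side, then press the blue key down until it latches, and then press the red key fully down and keep it down, finishing while a fingertip is still holding the red key. The red key must not go down before the other two are done, leave the yellow key unpressed, and do not pick up or shift the loupe, clip, eraser, pencil or thread bobbin.

Things in the scene. Friction and masses are not known exactly. Their poses are not given: they have to be found in the camera images.
- console: Low grey control box, black top, fixed, 124 (x, front to back) x 316 (y) x 36 mm high; origin at the centre of its underside, z up. Four modules in a row at y = +-36 and +-108 mm, in an order that changes, axes parallel to the box. Bezels 66 x 50 mm, tops 42 mm above the table; round the keys a dark collar, 40 mm across, top at 45 mm.
- rocker (a joint): White rocker, 54 mm long (front to back), 28 wide: two flat halves in a shallow V, pivot across the middle, 48 mm above the table. 0 = off: front half (console -x) level, back half (+x, green dot) raised at 0.36 rad. 0.36 = on: back half level, its top 52 mm above the table. Starts at 0 to 0.05. No spring, stays where left; about 2.5 N on the raised end tips it.
- rocker_on_end (a point): Point on the top face of the rocker's green-dot half, 5 mm in from its outer end; it moves with the rocker: about 60 mm above the table and 19 mm from the pivot when off, 52 mm above the table and 22 mm from the pivot when on. Press straight down here or up to 3 mm farther out.
- blue_key (a joint): Blue round latching key, travel in m: 0 = up, 0.007 = fully down. No spring: it stays where it is pushed to; about 3 N moves it.
- blue_top (a point): Centre of the top of the blue key, a flat round cap 32 mm across; 57 mm above the table when up, 50 mm when fully down.
- red_key (a joint): Red round spring key (camera release), travel in m: 0 = up, 0.007 = fully down. Springs back up when let go; starts to move at about 1.7 N, fully down at about 5 N.
- red_top (a point): Centre of the top of the red key, a flat round cap 32 mm across; 57 mm above the table when up, 50 mm when fully down.
- yellow_key (a joint): Yellow round latching key like the blue one (another lamp program, not wanted): 0 = up, 0.007 = fully down.
- yellow_top (a point): Centre of the top of the yellow key, like the blue one's.
- loupe: Black eyepiece loupe standing on the table behind the console, 40 mm across, 28 mm high; origin at its underside.
- clip: Black spring clip with wire handles, standing behind the console, 26 x 32 x 48 mm; origin at its underside.
- eraser: Blue and white eraser in front of the console, 24 x 53 x 13 mm; origin at its underside.
- pencil: Red pencil lying in front of the console, 147 mm long, 9 mm high; origin at its underside.
- thread: Bobbin of pale linen thread standing beyond one end (-y) of the console, 33 mm across, 42 mm high; origin at its underside.

How it is judged:
By the outcome, as a careful person would: the job done as asked, in the order asked, and still so for the second after the job is handed in, while the arm keeps its last pose, push and grip.
It also fails if it takes over 35 s, if anything falls off the work surface, if the arm or the gripper's body presses on something with over 40 N, if the wrist force passes 120 N, or if a joint passes its speed limit or range.

## Working session

There is one attempt and no reset: what is moved stays moved. The work goes in short steps, Python scripts to look and compute and a tool call to move; the robot and the scene stay as the last step left them, time stands still between calls to the robot, and variables do not carry over. Pictures are saved under pics/ and viewed, and the job is handed in when it is done.

Besides the shell and the picture viewer there is one more tool, called after ">>>" in YAML: its name, and indented under it one key for each argument. drive_tool: Moves the arm, as the interface text tells. Its arguments: {"type":"object","properties":{"deltas":{"type":"array","items":{"type":"object","properties":{"dx":{"type":"number"},"dy":{"type":"number"},"dz":{"type":"number"},"wx":{"type":"number"},"wy":{"type":"number"},"wz":{"type":"number"}}}},"gripper":{"type":"number"}},"required":["deltas"]}

```bash
mkdir -p pics; ls; python3 - <<'E'
from station import r,cams,ticket
import cv2,numpy as np
np.set_printoptions(precision=4,suppress=True)
s=r.sense();print(s)
for n in("side","top"):
    im=cams.capture(n);cv2.imwrite(f"pics/{n}0.png",im[:,:,::-1]);m=cams.camera_model(n);print(n,m)
E
```

```text
pics
{'time_s': 0.0, 'joints': array([ 87.6401,  22.0893,   0.3797,  -0.0305, -68.411 , -14.8174]), 'joint_velocities': array([-0.0086,  0.0125,  0.0244, -0.0998,  0.0088, -0.0047]), 'effort': array([ -0.0002, -39.0665,  18.7408,   4.2199,   0.011 ,  -0.0002]), 'tcp_pos': array([0.1844, 0.5966, 0.2215]), 'ee_rot': array([[ 0.9553, -0.2955, -0.0006],
       [-0.2955, -0.9553, -0.0021],
       [ 0.0001,  0.0022, -1.    ]]), 'wrist_force': array([-1.39  , -0.3596,  0.3662]), 'moment': array([-0.089 , -0.0143,  0.0416]), 'gripper_width': 0.9970720649058787}
side {'intrinsics': array([[545.1676,   0.    , 281.4626],
       [  0.    , 545.1676, 205.1606],
       [  0.    ,   0.    ,   1.    ]]), 'distortion': array([-0.0829,  0.    ,  0.    ,  0.    ,  0.    ]), 'extrinsics': array([[-0.9587, -0.2841,  0.0107,  0.5135],
       [-0.1809,  0.5806, -0.7939,  0.1398],
       [ 0.2193, -0.763 , -0.608 ,  0.9653],
       [ 0.    ,  0.    ,  0.    ,  1.    ]])}
top {'intrinsics': array([[401.7206,   0.    , 274.3848],
       [  0.    , 401.7206, 206.6527],
       [  0.    ,   0.    ,   1.    ]]), 'distortion': array([-0.0598,  0.    ,  0.    ,  0.    ,  0.    ]), 'extrinsics': array([[ 0.0232, -0.9996,  0.014 , -0.0189],
       [-0.9968, -0.0242, -0.0764,  0.5443],
       [ 0.0767, -0.0122, -0.997 ,  0.8859],
       [ 0.    ,  0.    ,  0.    ,  1.    ]])}
```

View pics/top0.png

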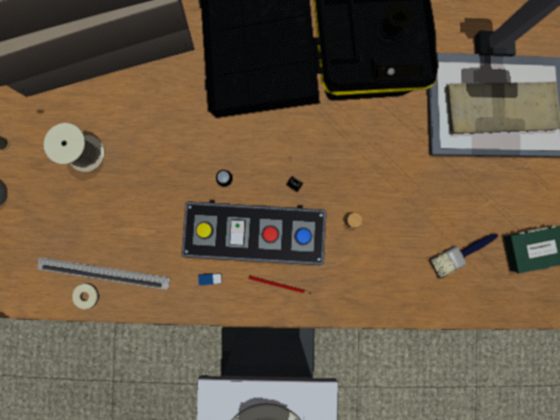

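View pics/side0.png

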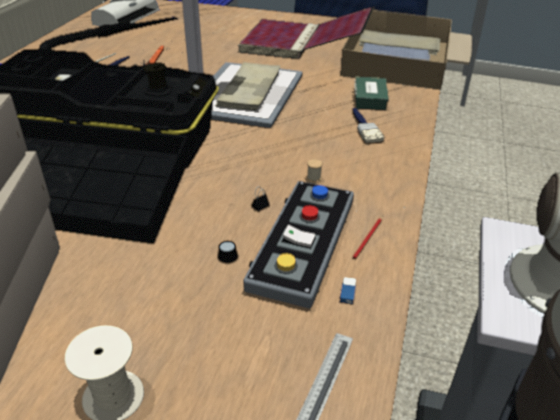

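The top view shows the console at about (185–327, 202–265), with the robot at the bottom. From +y (left) to -y the modules are yellow (204,230), rocker (237,232) with its green dot at the back, red (270,234) and blue (304,236). Next I'll measure them in both views.

```bash
cat > h.py <<'E'
import cv2,numpy as np
from station import r,cams,ticket
np.set_printoptions(precision=4,suppress=True)
def ray(n,px):
    m=cams.camera_model(n);E=m["extrinsics"]
    u=cv2.undistortPoints(np.array([[px]],float),m["intrinsics"],m["distortion"])[0,0]
    R=E[:3,:3];return -R.T@E[:3,3],R.T@np.array([u[0],u[1],1])
def onz(n,px,z):
    c,d=ray(n,px);return c+d*(z-c[2])/d[2]
def tri(a,b):
    (c1,d1),(c2,d2)=ray("top",a),ray("side",b)
    t=np.linalg.lstsq(np.c_[d1,-d2],c2-c1,rcond=None)[0]
    p,q=c1+d1*t[0],c2+d2*t[1];return (p+q)/2,np.linalg.norm(p-q)
def blob(im,lo,hi,box):
    h=cv2.cvtColor(im,cv2.COLOR_RGB2HSV);m=cv2.inRange(h,lo,hi)
    k=np.zeros_like(m);x0,y0,x1,y1=box;k[y0:y1,x0:x1]=m[y0:y1,x0:x1]
    n,l,s,c=cv2.connectedComponentsWithStats(k)
    if n<2:return None,0
    i=1+s[1:,4].argmax();return c[i],s[i]
B={"top":(185,203,327,264),"side":(248,180,354,300)}
C={"yellow":((18,120,90),(35,255,255)),"red":((0,140,60),(6,255,255)),"blue":((105,130,60),(125,255,255)),"white":((0,0,170),(180,50,255)),"green":((45,70,40),(90,255,255))}
E
python3 - <<'E'
from h import *
ims={n:cv2.imread(f"pics/{n}0.png")[:,:,::-1].copy() for n in B}
P={}
for k,(lo,hi) in C.items():
    for n in B:
        c,s=blob(ims[n],lo,hi,B[n]);P[k,n]=c;print(k,n,c,s, None if c is None else onz(n,c,.057 if k not in("white","green") else .056))
    if P[k,"top"] is not None and P[k,"side"] is not None: print("  tri",*tri(P[k,"top"],P[k,"side"]))
t=cv2.resize(ims["top"][195:270,180:335],None,fx=5,fy=5,interpolation=2)
s=cv2.resize(ims["side"][175:305,240:360],None,fx=4.5,fy=4.5,interpolation=2)
cv2.imwrite("pics/topz.png",t[:,:,::-1]);cv2.imwrite("pics/sidez.png",s[:,:,::-1])
E
```

```text
yellow top [203.5738 229.7814] [196 222  16  16 183] [0.4881 0.146  0.057 ]
yellow side [285.8533 261.0347] [277 253  18  18 259] [0.4839 0.1507 0.057 ]
  tri [0.4866 0.1464 0.0525] 0.0030845496873922375
red top [269.9314 233.7371] [263 227  15  15 175] [0.483  0.0027 0.057 ]
red side [309.4802 211.9158] [302 205  16  15 202] [0.4787 0.0082 0.057 ]
  tri [0.4815 0.0024 0.0521] 0.003131511109432063
blue top [303.0374 235.7487] [296 228  15  16 187] [ 0.4803 -0.0688  0.057 ]
blue side [319.4471 191.6118] [312 186  16  13 170] [ 0.4757 -0.061   0.057 ]
  tri [ 0.4789 -0.0697  0.0504] 0.0029396529730839798
white top [236.6903 233.5487] [231 222  12  22 226] [0.4817 0.0744 0.056 ]
white side [298.9197 235.1472] [284 226  31  18 299] [0.4805 0.078  0.056 ]
  tri [0.4815 0.0746 0.053 ] 0.0004261921070158228
green top [237. 225.] [236 224   3   3   9] [0.5002 0.0743 0.056 ]
green side [291.  231.5] [290 231   3   2   6] [0.4968 0.0725 0.056 ]
  tri [0.4984 0.0738 0.0569] 0.003672970677022397
```

View pics/topz.png

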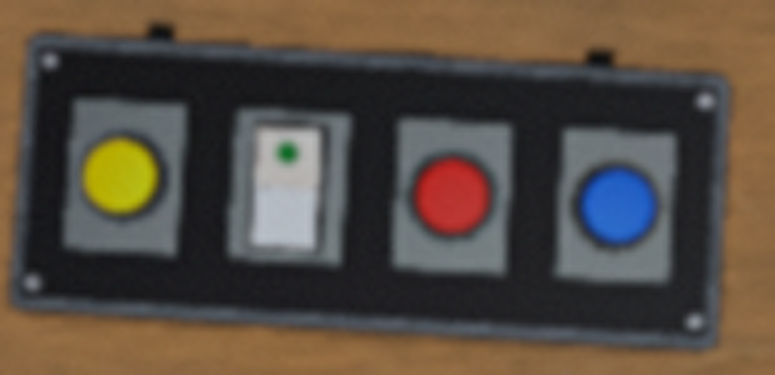

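View pics/sidez.png

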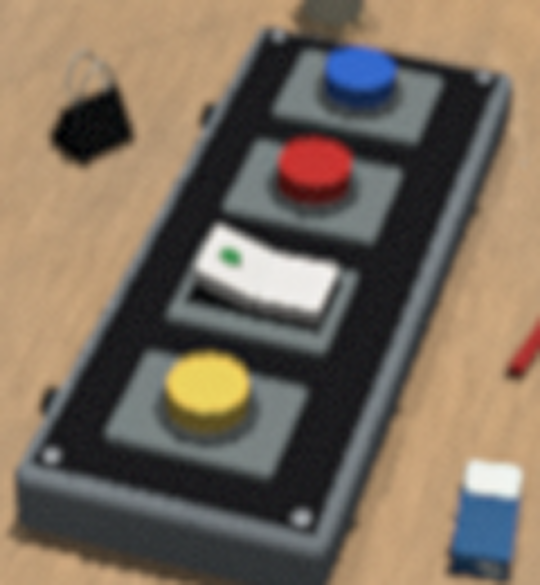

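The positions fit the given sizes: yellow to red is 143.4 mm (144 expected) and red to blue is 71.6 mm (72 expected). Console yaw is about -2.1°. The pivot comes out at (0.4856, 0.0744), so the press point on the rocker is about (0.505, 0.0737). I'll move above it with the gripper shut.

>>> drive_tool:
  gripper: 0
  deltas:
    - {"dx": 0.009, "dy": 0.008, "dz": 0.002, "wz": -0.3}
    - {"dx": 0.028, "dy": 0.024, "dz": 0.007, "wz": -0.9}
    - {"dx": 0.055, "dy": 0.049, "dz": 0.014, "wz": -1.8}
    - {"dx": 0.087, "dy": 0.077, "dz": 0.023, "wz": -2.9}
    - {"dx": 0.12, "dy": 0.105, "dz": 0.031, "wz": -3.9}
    - {"dx": 0.152, "dy": 0.134, "dz": 0.04, "wz": -5.0}
    - {"dx": 0.184, "dy": 0.162, "dz": 0.048, "wz": -6.0}
    - {"dx": 0.216, "dy": 0.19, "dz": 0.056, "wz": -7.1}
    - {"dx": 0.248, "dy": 0.219, "dz": 0.065, "wz": -8.2}
    - {"dx": 0.281, "dy": 0.247, "dz": 0.073, "wz": -9.2}
    - {"dx": 0.313, "dy": 0.275, "dz": 0.082, "wz": -10.3}
    - {"dx": 0.345, "dy": 0.304, "dz": 0.09, "wz": -11.3}
    - {"dx": 0.377, "dy": 0.332, "dz": 0.098, "wz": -12.4}
    - {"dx": 0.405, "dy": 0.356, "dz": 0.106, "wz": -13.3}
    - {"dx": 0.428, "dy": 0.377, "dz": 0.112, "wz": -14}
    - {"dx": 0.446, "dy": 0.393, "dz": 0.116, "wz": -14.6}
    - {"dx": 0.455, "dy": 0.401, "dz": 0.119, "wz": -14.9}
    - {"dx": 0.46, "dy": 0.405, "dz": 0.12, "wz": -15.1}
    - {"dx": 0.46, "dy": 0.405, "dz": 0.12, "wz": -15.1}
    - {"dx": 0.46, "dy": 0.405, "dz": 0.12, "wz": -15.1}

```text
schema error: expected keys dx, dy, dz, wx, wy, wz
```

```bash
python3 - <<'E'
from h import *
print(r.sense())
ims={n:cams.capture(n) for n in B}
for n in B: cv2.imwrite(f"pics/{n}1.png",ims[n][:,:,::-1])
E
```

```text
{'time_s': 0.1, 'joints': array([ 87.6407,  22.0856,   0.3886,  -0.0251, -68.4106, -14.8193]), 'joint_velocities': array([ 0.0644, -0.0376,  0.1733,  0.0686,  0.034 , -0.051 ]), 'effort': array([  0.0004, -39.1687,  18.7937,   4.2319,   0.0135,  -0.0001]), 'tcp_pos': array([0.1844, 0.5966, 0.2216]), 'ee_rot': array([[ 0.9553, -0.2955, -0.0005],
       [-0.2955, -0.9553, -0.0019],
       [ 0.0001,  0.0019, -1.    ]]), 'wrist_force': array([ 0.0386, -1.1353, -0.1495]), 'moment': array([-0.023 ,  0.037 ,  0.0518]), 'gripper_width': 0.9990483010292925}
```

View pics/side1.png

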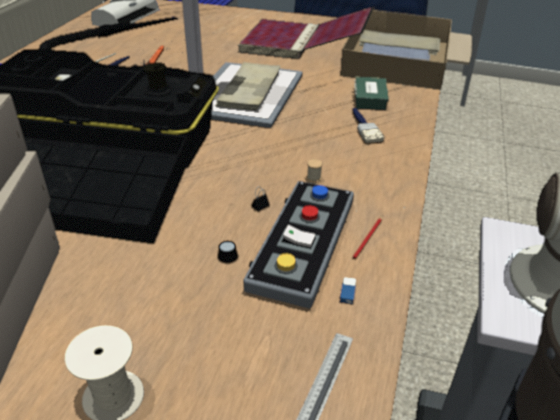

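View pics/top1.png

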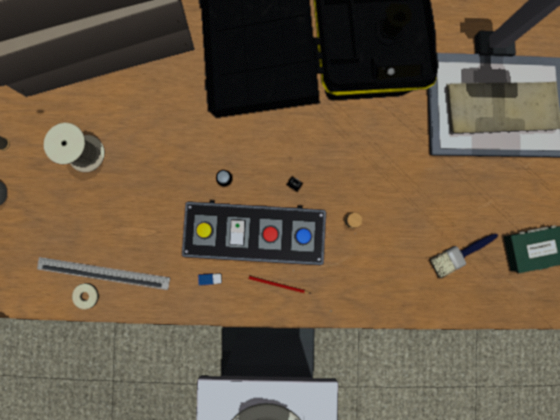

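The move was refused because every row needs all six keys. Both pictures show the scene unchanged. I'll resend with full rows.

>>> drive_tool:
  gripper: 0
  deltas:
    - {"dx": 0.009, "dy": 0.008, "dz": 0.002, "wx": 0, "wy": 0, "wz": -0.3}
    - {"dx": 0.028, "dy": 0.024, "dz": 0.007, "wx": 0, "wy": 0, "wz": -0.9}
    - {"dx": 0.055, "dy": 0.049, "dz": 0.014, "wx": 0, "wy": 0, "wz": -1.8}
    - {"dx": 0.087, "dy": 0.077, "dz": 0.023, "wx": 0, "wy": 0, "wz": -2.9}
    - {"dx": 0.12, "dy": 0.105, "dz": 0.031, "wx": 0, "wy": 0, "wz": -3.9}
    - {"dx": 0.152, "dy": 0.134, "dz": 0.04, "wx": 0, "wy": 0, "wz": -5.0}
    - {"dx": 0.184, "dy": 0.162, "dz": 0.048, "wx": 0, "wy": 0, "wz": -6.0}
    - {"dx": 0.216, "dy": 0.19, "dz": 0.056, "wx": 0, "wy": 0, "wz": -7.1}
    - {"dx": 0.248, "dy": 0.219, "dz": 0.065, "wx": 0, "wy": 0, "wz": -8.2}
    - {"dx": 0.281, "dy": 0.247, "dz": 0.073, "wx": 0, "wy": 0, "wz": -9.2}
    - {"dx": 0.313, "dy": 0.275, "dz": 0.082, "wx": 0, "wy": 0, "wz": -10.3}
    - {"dx": 0.345, "dy": 0.304, "dz": 0.09, "wx": 0, "wy": 0, "wz": -11.3}
    - {"dx": 0.377, "dy": 0.332, "dz": 0.098, "wx": 0, "wy": 0, "wz": -12.4}
    - {"dx": 0.405, "dy": 0.356, "dz": 0.106, "wx": 0, "wy": 0, "wz": -13.3}
    - {"dx": 0.428, "dy": 0.377, "dz": 0.112, "wx": 0, "wy": 0, "wz": -14}
    - {"dx": 0.446, "dy": 0.393, "dz": 0.116, "wx": 0, "wy": 0, "wz": -14.6}
    - {"dx": 0.455, "dy": 0.401, "dz": 0.119, "wx": 0, "wy": 0, "wz": -14.9}
    - {"dx": 0.46, "dy": 0.405, "dz": 0.12, "wx": 0, "wy": 0, "wz": -15.1}
    - {"dx": 0.46, "dy": 0.405, "dz": 0.12, "wx": 0, "wy": 0, "wz": -15.1}
    - {"dx": 0.46, "dy": 0.405, "dz": 0.12, "wx": 0, "wy": 0, "wz": -15.1}

```text
time_s: 2.2
tcp_pos: [0.5041, 0.0745, 0.1027]
ee_rot: [[0.999, -0.036, 0.0], [-0.036, -0.999, 0.0], [0.0, -0.0, -1.0]]
wrist_force: [-0.1, -0.1, 0.0]
gripper_width: 0.005
```

```bash
python3 - <<'E'
from h import *
print(r.sense())
ims={n:cams.capture(n) for n in B}
a=cv2.resize(ims["top"][150:290,150:350],(570,400),interpolation=2);b=ims["side"][100:350,170:400];b=cv2.resize(b,(570,600))
cv2.imwrite("pics/top2.png",a[:,:,::-1]);cv2.imwrite("pics/side2.png",b[:,:,::-1])
E
```

```text
{'time_s': 2.2, 'joints': array([ 26.6729,  18.1398, -24.9611,  -0.0054, -46.884 ,  61.2618]), 'joint_velocities': array([ 0.6781, -0.1241,  0.2023,  0.0689,  0.0113, -0.0143]), 'effort': array([ -0.3558, -31.416 ,  14.777 ,   3.2608,   0.083 ,   0.0034]), 'tcp_pos': array([0.5041, 0.0745, 0.1027]), 'ee_rot': array([[ 0.9993, -0.0361,  0.0002],
       [-0.0361, -0.9993,  0.0002],
       [ 0.0002, -0.0002, -1.    ]]), 'wrist_force': array([-0.1277, -0.0828,  0.0465]), 'moment': array([ 0.0161, -0.0046,  0.0292]), 'gripper_width': 0.004932325017945088}
```

View pics/side2.png

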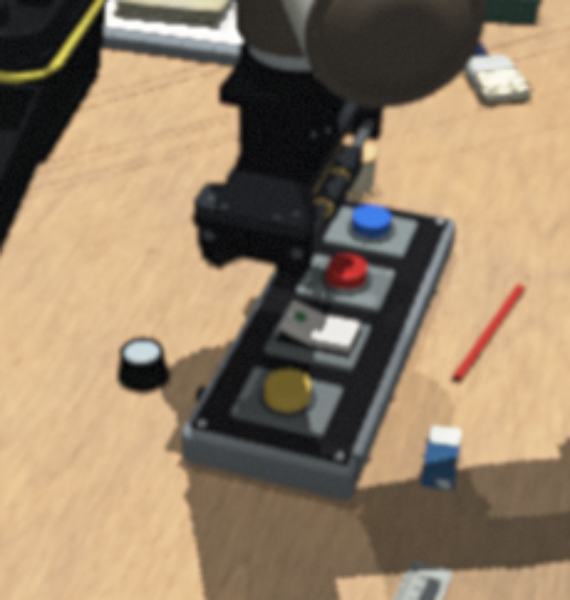

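View pics/top2.png

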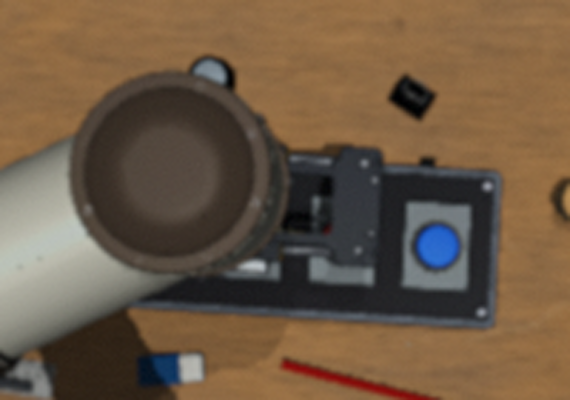

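In the side crop the closed fingertips hang over the back of the rocker, which is at about (300,320). The other items look unmoved. Now I'll press the rocker straight down, slowly near contact.

>>> drive_tool:
  gripper: 0
  deltas:
    - {"dx": 0.001, "dy": 0, "dz": 0.008, "wx": 0, "wy": 0, "wz": 0}
    - {"dx": 0.002, "dy": 0.001, "dz": 0.018, "wx": 0, "wy": 0, "wz": 0}
    - {"dx": 0.002, "dy": 0.001, "dz": 0.028, "wx": 0, "wy": 0, "wz": 0}
    - {"dx": 0.002, "dy": 0.001, "dz": 0.036, "wx": 0, "wy": 0, "wz": 0}
    - {"dx": 0.002, "dy": 0.001, "dz": 0.04, "wx": 0, "wy": 0, "wz": 0}
    - {"dx": 0.002, "dy": 0.001, "dz": 0.043, "wx": 0, "wy": 0, "wz": 0}
    - {"dx": 0.002, "dy": 0.001, "dz": 0.046, "wx": 0, "wy": 0, "wz": 0}
    - {"dx": 0.002, "dy": 0.001, "dz": 0.048, "wx": 0, "wy": 0, "wz": 0}
    - {"dx": 0.002, "dy": 0.001, "dz": 0.05, "wx": 0, "wy": 0, "wz": 0}
    - {"dx": 0.002, "dy": 0.001, "dz": 0.051, "wx": 0, "wy": 0, "wz": 0}
    - {"dx": 0.002, "dy": 0.001, "dz": 0.051, "wx": 0, "wy": 0, "wz": 0}

```text
time_s: 3.4
tcp_pos: [0.5075, 0.0737, 0.0524]
ee_rot: [[0.999, -0.036, 0.003], [-0.036, -0.999, 0.001], [0.003, -0.001, -1.0]]
wrist_force: [2.8, -0.8, 3.7]
gripper_width: 0.006
```

>>> drive_tool:
  gripper: 0
  deltas:
    - {"dx": 0, "dy": 0, "dz": 0.001, "wx": 0, "wy": 0, "wz": 0}
    - {"dx": 0, "dy": 0, "dz": 0.002, "wx": 0, "wy": 0, "wz": 0}
    - {"dx": 0, "dy": 0, "dz": 0.002, "wx": 0, "wy": 0, "wz": 0}

```text
time_s: 3.7
tcp_pos: [0.5076, 0.0737, 0.0521]
ee_rot: [[0.999, -0.035, 0.003], [-0.035, -0.999, 0.0], [0.003, -0.001, -1.0]]
wrist_force: [-2.2, -0.1, 16.0]
gripper_width: 0.004
```

The rocker now sits hard against its stop: z is 0.052 as expected for "on", at 16 N. I'll lift clear and travel to above blue.

>>> drive_tool:
  gripper: 0
  deltas:
    - {"dx": 0, "dy": 0, "dz": -0.01, "wx": 0, "wy": 0, "wz": 0}
    - {"dx": 0, "dy": 0, "dz": -0.03, "wx": 0, "wy": 0, "wz": 0}
    - {"dx": 0, "dy": 0, "dz": -0.05, "wx": 0, "wy": 0, "wz": 0}
    - {"dx": -0.002, "dy": 0.012, "dz": -0.053, "wx": 0, "wy": 0, "wz": 0}
    - {"dx": -0.006, "dy": 0.04, "dz": -0.053, "wx": 0, "wy": 0, "wz": 0}
    - {"dx": -0.011, "dy": 0.075, "dz": -0.053, "wx": 0, "wy": 0, "wz": 0}
    - {"dx": -0.016, "dy": 0.11, "dz": -0.053, "wx": 0, "wy": 0, "wz": 0}
    - {"dx": -0.02, "dy": 0.133, "dz": -0.053, "wx": 0, "wy": 0, "wz": 0}
    - {"dx": -0.022, "dy": 0.143, "dz": -0.053, "wx": 0, "wy": 0, "wz": 0}
    - {"dx": -0.022, "dy": 0.143, "dz": -0.053, "wx": 0, "wy": 0, "wz": 0}
    - {"dx": -0.022, "dy": 0.143, "dz": -0.053, "wx": 0, "wy": 0, "wz": 0}

```text
time_s: 4.8
tcp_pos: [0.479, -0.0687, 0.1022]
ee_rot: [[0.999, -0.037, -0.001], [-0.037, -0.999, 0.0], [-0.001, -0.0, -1.0]]
wrist_force: [0.5, 0.7, -0.6]
gripper_width: 0.005
```

```bash
python3 - <<'E'
from h import *
ims={n:cams.capture(n) for n in B}
a=cv2.resize(ims["top"][150:290,150:350],(570,400),interpolation=2);b=ims["side"][100:350,170:400];b=cv2.resize(b,(570,600))
cv2.imwrite("pics/top3.png",a[:,:,::-1]);cv2.imwrite("pics/side3.png",b[:,:,::-1])
E
```

```text
(no output)
```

View pics/side3.png

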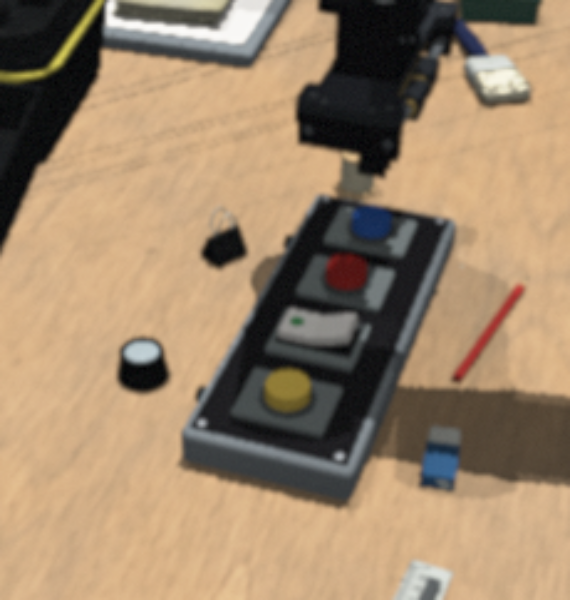

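View pics/top3.png

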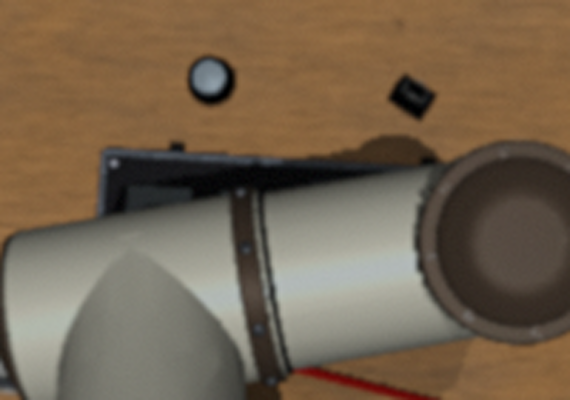

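In the side view the rocker at (320,328) is tipped: the green-dot half is level and the front half raised. The finger is above blue (370,222). Now I'll press blue.

>>> drive_tool:
  gripper: 0
  deltas:
    - {"dx": 0.001, "dy": 0, "dz": 0.008, "wx": 0, "wy": 0, "wz": 0}
    - {"dx": 0.001, "dy": 0, "dz": 0.02, "wx": 0, "wy": 0, "wz": 0}
    - {"dx": 0.001, "dy": 0, "dz": 0.032, "wx": 0, "wy": 0, "wz": 0}
    - {"dx": 0.001, "dy": 0, "dz": 0.04, "wx": 0, "wy": 0, "wz": 0}
    - {"dx": 0.001, "dy": 0, "dz": 0.044, "wx": 0, "wy": 0, "wz": 0}
    - {"dx": 0.001, "dy": 0, "dz": 0.047, "wx": 0, "wy": 0, "wz": 0}
    - {"dx": 0.001, "dy": 0, "dz": 0.05, "wx": 0, "wy": 0, "wz": 0}
    - {"dx": 0.001, "dy": 0, "dz": 0.052, "wx": 0, "wy": 0, "wz": 0}
    - {"dx": 0.001, "dy": 0, "dz": 0.053, "wx": 0, "wy": 0, "wz": 0}
    - {"dx": 0.001, "dy": 0, "dz": 0.054, "wx": 0, "wy": 0, "wz": 0}
    - {"dx": 0.001, "dy": 0, "dz": 0.054, "wx": 0, "wy": 0, "wz": 0}

```text
time_s: 6.0
tcp_pos: [0.4803, -0.0688, 0.0503]
ee_rot: [[0.999, -0.036, 0.0], [-0.036, -0.999, -0.0], [0.0, 0.0, -1.0]]
wrist_force: [-5.8, 2.5, 14.3]
gripper_width: 0.004
```

>>> drive_tool:
  gripper: 0
  deltas:
    - {"dx": 0, "dy": 0, "dz": 0.0015, "wx": 0, "wy": 0, "wz": 0}
    - {"dx": 0, "dy": 0, "dz": 0.0015, "wx": 0, "wy": 0, "wz": 0}

```text
time_s: 6.2
tcp_pos: [0.4803, -0.0688, 0.0502]
ee_rot: [[0.999, -0.035, 0.001], [-0.035, -0.999, -0.001], [0.001, 0.001, -1.0]]
wrist_force: [-8.2, 5.1, 25.2]
gripper_width: 0.008
```

Blue is at its hard stop: z stays at 0.0502 as the force goes from 14 to 25 N. I'll lift and move above red.

>>> drive_tool:
  gripper: 0
  deltas:
    - {"dx": 0, "dy": 0, "dz": -0.01, "wx": 0, "wy": 0, "wz": 0}
    - {"dx": 0, "dy": 0, "dz": -0.03, "wx": 0, "wy": 0, "wz": 0}
    - {"dx": 0, "dy": 0, "dz": -0.05, "wx": 0, "wy": 0, "wz": 0}
    - {"dx": 0, "dy": -0.012, "dz": -0.055, "wx": 0, "wy": 0, "wz": 0}
    - {"dx": 0, "dy": -0.036, "dz": -0.055, "wx": 0, "wy": 0, "wz": 0}
    - {"dx": 0, "dy": -0.06, "dz": -0.055, "wx": 0, "wy": 0, "wz": 0}
    - {"dx": 0, "dy": -0.0715, "dz": -0.055, "wx": 0, "wy": 0, "wz": 0}
    - {"dx": 0, "dy": -0.0715, "dz": -0.055, "wx": 0, "wy": 0, "wz": 0}
    - {"dx": 0, "dy": -0.0715, "dz": -0.055, "wx": 0, "wy": 0, "wz": 0}

```text
time_s: 7.1
tcp_pos: [0.4825, 0.0026, 0.1016]
ee_rot: [[0.999, -0.036, -0.001], [-0.036, -0.999, -0.0], [-0.001, 0.0, -1.0]]
wrist_force: [0.6, 0.7, 0.4]
gripper_width: 0.002
```

```bash
python3 - <<'E'
from h import *
ims={n:cams.capture(n) for n in B}
a=cv2.resize(ims["top"][150:290,150:350],(570,400),interpolation=2);b=ims["side"][100:350,170:400];b=cv2.resize(b,(570,600))
cv2.imwrite("pics/top4.png",a[:,:,::-1]);cv2.imwrite("pics/side4.png",b[:,:,::-1])
E
```

```text
(no output)
```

View pics/side4.png

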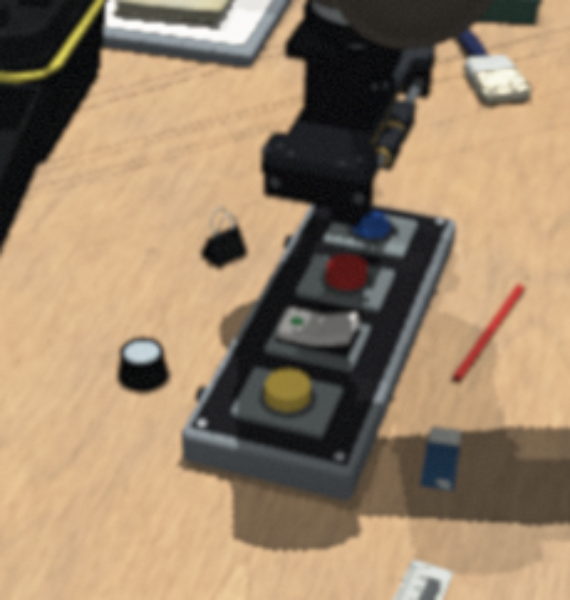

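View pics/top4.png

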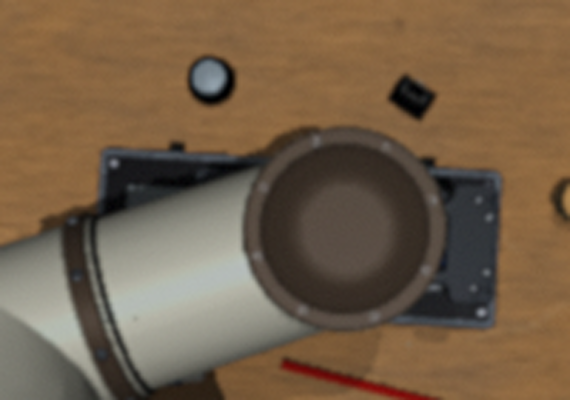

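In the side view blue (372,230) sits lower than before, the rocker is still on, and red (347,273) and yellow (287,390) are still up. The other items haven't moved. Now I'll press red and hold it.

>>> drive_tool:
  gripper: 0
  deltas:
    - {"dx": 0.0005, "dy": 0, "dz": 0.008, "wx": 0, "wy": 0, "wz": 0}
    - {"dx": 0.0005, "dy": 0, "dz": 0.02, "wx": 0, "wy": 0, "wz": 0}
    - {"dx": 0.0005, "dy": 0, "dz": 0.032, "wx": 0, "wy": 0, "wz": 0}
    - {"dx": 0.0005, "dy": 0, "dz": 0.04, "wx": 0, "wy": 0, "wz": 0}
    - {"dx": 0.0005, "dy": 0, "dz": 0.044, "wx": 0, "wy": 0, "wz": 0}
    - {"dx": 0.0005, "dy": 0, "dz": 0.047, "wx": 0, "wy": 0, "wz": 0}
    - {"dx": 0.0005, "dy": 0, "dz": 0.05, "wx": 0, "wy": 0, "wz": 0}
    - {"dx": 0.0005, "dy": 0, "dz": 0.052, "wx": 0, "wy": 0, "wz": 0}
    - {"dx": 0.0005, "dy": 0, "dz": 0.053, "wx": 0, "wy": 0, "wz": 0}
    - {"dx": 0.0005, "dy": 0, "dz": 0.054, "wx": 0, "wy": 0, "wz": 0}
    - {"dx": 0.0005, "dy": 0, "dz": 0.0545, "wx": 0, "wy": 0, "wz": 0}
    - {"dx": 0.0005, "dy": 0, "dz": 0.0545, "wx": 0, "wy": 0, "wz": 0}

```text
time_s: 8.4
tcp_pos: [0.483, 0.0021, 0.0501]
ee_rot: [[0.999, -0.035, -0.0], [-0.035, -0.999, -0.001], [-0.0, 0.001, -1.0]]
wrist_force: [-7.8, -0.7, 21.8]
gripper_width: 0.002
```

```bash
python3 - <<'E'
from h import *
b=cams.capture("side")[100:350,170:400];b=cv2.resize(b,(570,600))
cv2.imwrite("pics/side5.png",b[:,:,::-1]);s=r.sense();print(s["time_s"],s["tcp_pos"],s["wrist_force"])
E
```

```text
8.45 [0.483  0.0021 0.0501] [-7.9738 -1.5003 21.6196]
```

View pics/side5.png

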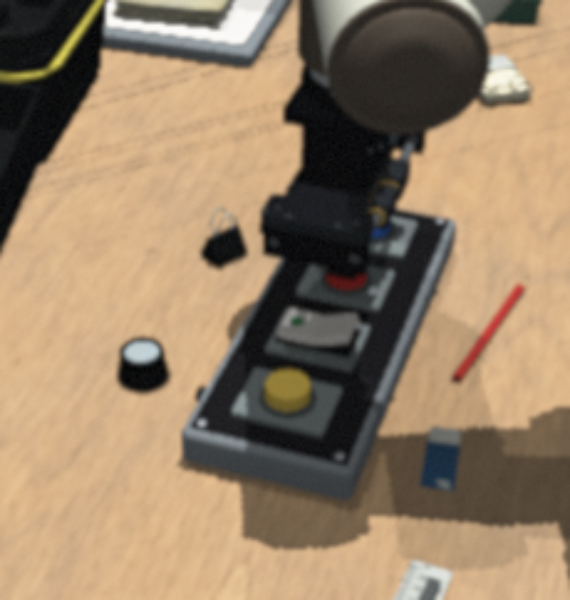

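The fingertip is on red (347,280), fully down at z = 0.0501 with a steady 21.6 N against the stop (about 5 N is needed). The rocker is on and yellow is up. I'm handing it in.

```bash
python3 - <<'E'
from h import *
print(ticket.finish_job())
E
```

```text
the job is handed in; nothing more can be done
None
```

The job is done in the order asked and was handed in at about 8.5 s, with the closed fingertips still holding the red key down.

- **Rocker:** I tipped it to the green-dot side. It reached its stop at 52 mm, and later pictures show it still on.
- **Blue key:** I pressed it to its stop at 50 mm. The force rose from 14 to 25 N without it going further, and after I lifted off it looked lower than before.
- **Red key:** It went down last and is held at 50.1 mm with a steady 22 N or so; about 5 N is enough.
- **Yellow key and loose items:** In the last side picture the yellow key is up, and the loupe, clip, eraser and pencil look unmoved. The bobbin was hidden behind the arm in that picture. It stood in its place in the top view before the red press, and the arm never went near it.

**Failed or disagreed:**
- The first move call was refused for missing row fields, and nothing moved.
- The two cameras differed by 3 to 8 mm on the key centres. I used the top view, whose key spacing matched the given sizes to within 1 mm.

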